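Switch on the handpiece control unit and set its keys in order

TASK

Get the handpiece's control unit ready for work: first press down the green-dot end of its rocker switch so that it is fully on, then press the white key fully down, then press the blue key fully down; switch and keys stay as you leave them. Leave the amber and red keys up, and do not shift or pick up the handpiece lying in its trough or any other thing on the bench.

Things in the scene. Friction and masses are not known exactly. Their poses are not given: they have to be found in the camera images.
- control_unit: grey control unit, heavy, does not move: 150 mm deep (its x, away from the robot at yaw 0), 270 mm wide (its y), flat deck 45 mm above the bench. Origin: centre of its underside. In its frame: key row along y at x = +30, y = -105 to +36 mm; rocker at x = +20, y = +93; nearer the robot a fixed black dial (15 mm high, x = -46, y = +88) and the handpiece's trough (x = -45, y = -55).
- rocker (a joint): tilt of the black rocker switch, rad: 0 (or slightly more at the start) is off, 0.44 is fully on. Pressing the raised green-dot end down turns it on; needs about 3.5 N at the dot; it stays where it is left.
- rocker_pivot (a point): middle of the rocker's pivot line, on its top face, 50 mm above the bench. The rocker is a shallow V of two plates, each 28 mm long and 30 mm wide, lying along the unit's x; it tips about a line along the unit's y. The green-dot half is the one towards the unit's +x.
- rocker_on_end (a point): the green dot on top of the rocker's on half, 18 mm from the pivot line; moves with it. Off, that half slopes up at 0.44 rad away from the pivot (dot 58 mm above the bench, plate end 62 mm); fully on, it lies level, its face and the dot 50 mm above the bench.
- white_key (a joint): how far the white key is pressed, m: 0 fully up, 0.007 fully down. To be pressed second. A resistance of about 4 N all the way; it stays where it is left, so a key pressed home stays down.
- white_key_top (a point): centre of the flat top of the white round push key (26 mm diameter); moves down with it. 12 mm above the unit's deck when up, 5 mm when fully down; its bezel is 37 mm across and 3 mm high. The four keys stand in one row across the unit, 47 mm apart, in an order of colours that varies.
- blue_key (a joint): how far the blue key is pressed, m: 0 fully up, 0.007 fully down. To be pressed third. A resistance of about 4 N all the way; it stays where it is left, so a key pressed home stays down.
- blue_key_top (a point): centre of the flat top of the blue round push key (26 mm diameter); moves down with it. 12 mm above the unit's deck when up, 5 mm when fully down; its bezel is 37 mm across and 3 mm high. The four keys stand in one row across the unit, 47 mm apart, in an order of colours that varies.
- amber_key (a joint): how far the amber key is pressed, m: 0 fully up, 0.007 fully down. To be left alone. A resistance of about 4 N all the way; it stays where it is left, so a key pressed home stays down.
- amber_key_top (a point): centre of the flat top of the amber round push key (26 mm diameter); moves down with it. 12 mm above the unit's deck when up, 5 mm when fully down; its bezel is 37 mm across and 3 mm high. The four keys stand in one row across the unit, 47 mm apart, in an order of colours that varies.
- red_key (a joint): how far the red key is pressed, m: 0 fully up, 0.007 fully down. To be left alone. A resistance of about 4 N all the way; it stays where it is left, so a key pressed home stays down.
- red_key_top (a point): centre of the flat top of the red round push key (26 mm diameter); moves down with it. 12 mm above the unit's deck when up, 5 mm when fully down; its bezel is 37 mm across and 3 mm high. The four keys stand in one row across the unit, 47 mm apart, in an order of colours that varies.
- handpiece: loose white motor handpiece, 110 mm long, 16 mm thick, lying along the unit's y in the rubber trough on the deck; top 61 mm above the bench. Origin at the centre of its underside.
- tweezers: loose cross-lock tweezers, 119x20x8 mm, on the bench behind the unit. Origin at the centre of the underside.
- stone_dish: loose round dish of stones, 61 mm across, 10 mm high, on the bench behind the unit. Origin at the centre of the underside.
- loupe_black: loose black loupe, 38 mm across, 32 mm high, behind the unit. Origin at the centre of the underside.
- pliers: loose red-handled pliers, 102x53x12 mm, lying at the back of the bench. Origin at the centre of the underside.
There are look-alikes about, which are no part of the job. Several things look just like the pliers: the one meant starts farthest to the robot's right. Leave any yellow look-alike of the loupe_black alone.

How it is judged:
By the outcome, as a careful person would: the job done as asked, in the order asked, and still so for the second after the job is handed in, with the robot touching nothing.
It also fails if it takes over 32 s, if anything falls off the work surface, if the arm or the gripper's body presses on something with over 40 N, if the wrist force passes 120 N, or if a joint passes its speed limit or range.

ROBOT

A 6-joint arm with a two-finger parallel gripper is mounted at the origin on a cart in front of the work surface, level with it; the furniture and walls round the work are solid. World frame = base frame: x ahead of the robot, y to its left, z up, the work surface at z = 0. Lengths are in mm, angles in rad, forces in N, time in s.
With the tool pointing down it reaches from about 400 to 925 mm from the base axis. Payload 3.4 kg.
Tool frame: the origin (TCP) lies on the centre line of the jaws, within the pads' length; the fingertips stand 8 mm ahead of it and the grasp point (between the pads) lies 11 mm behind it; z points along the fingers, y is the line along which they close (so a half turn about z gives the same grasp; the last joint's range is limited). The gripper opens to 85 mm and grips with 20 to 120 N. Pads are 22 mm wide; open, the fingers measure 114 mm over their backs; the gripper's body (76 mm by 85 mm) begins 54 mm behind the grasp point. The pads swing forward as they close: fully open they stand 13 mm farther back than shut.
Start: joints at [1.179, 0.307, 1.506, -0, 1.328, -0.073], TCP at [180.244, 546.025, 239.305] pointing down, gripper open.
Joint ranges: [-3.12, 3.12], [-1.05, 2.28], [0.14, 2.33], [-1.42, 4.57], [0.1, 2.73], [-2.68, 2.68]. Speed limits (rad/s): [2.57, 2.57, 3.14, 3.14, 3.14, 3.14].

INTERFACE

Orientations are given as a rotation vector (axis times angle).
In Python, from plant import env gives the robot as it stands. The module is installed in compiled form; this text tells all that it offers.
- The arm moves only by the tool arm_command, never from a script. Its argument "rows" is a list of rows, each a list of 5 numbers: the opening in per cent of the stroke, from 0 (shut) to 100 (fully open), then the shift along the tool's x, y, z in mm, then the turn about the tool's z in degrees. A call has exactly 5 rows; each row is the pose to reach, as a shift and turn from the pose commanded when the call began, along the tool's axes at that moment; what a row does not reach only later rows make up. A row lasts 1/12 s, in which the tool goes at most 41.7 mm and 7.16 degrees, less where a joint would pass 70% of its speed; a pose out of reach is approached as far as the arm can. A call with a gripper value outside its range is refused whole. The fingers move at their own pace and stop on an object; "grip_force" is the grip in N (left out, the last holds). Time passes only in rows, so rows that repeat a pose let the fingers close, or fill a call up. It gives the time, the measured TCP pose, the force, the opening and the grip force at its end, in the units of the state.
- env.observe(): the state, without advancing time (a new reading comes with each control period).
- env.camera(name): name is "scene" or "top" or "wrist"; returns a dict with "img" (400x640x3 uint8, red, green, blue), "depth" (400x640 float32, mm along the optical axis (not along the pixel's ray), 0 where there is no reading), "fx", "fy", "cx", "cy" (pixels), "D" ([k1, k2, p1, p2, k3] as OpenCV has them; the pictures are not rectified), "R" (3x3) and "t" (3): a world point X has camera coordinates R X + t; the wrist camera has in their place "tool_from_camera" (4x4, takes a point from camera to tool coordinates, whose origin is the TCP and whose axes are the flange's). Camera axes: x right, y down, z forward; pixel columns grow to the right and rows downward; lengths in mm; the calibration is good to about 2 mm. A picture is of the moment at which its call begins: read the wrist's pose just before it.
- env.sign_off(): hands the job in; it is judged then, once.
Trained networks look in a picture, given as the dict that the camera call returned (one of the last four; its "shot" number tells which), for a name from the list of things; names that differ only in an ending like _2 or _b are one class to them, and where a whole thing is asked for, a point or a joint stands for the part that bears it (a point fixed in the world has none). Each returns a list of dicts, best first, with "p" (0 to 1); they miss things now and then, are a little off and sometimes report something else, mostly with a low value. They report only what shows in the picture. A call takes as long as a camera call. They do not tell look-alikes from the thing itself.
- env.look_for(picture, label): "centre" ([x, y, z] in mm, in the coordinates of the camera as it stood for that picture, good to about 4 mm: the middle of the surface that is visible of it).
- env.outline_of(picture, label): "pixels" (400x640 bool, what is visible of it).
- env.landmark_of(picture, label): "centre" ([x, y, z] in mm, in the coordinates of the camera as it stood for that picture, good to about 4 mm: a listed point, or the origin of a listed thing).
The state is a dict: "time_s": time; "qpos": joint angles; "dq": joint speeds; "joint_efforts": joint torques, N m; "tool_pos": TCP position; "orientation": TCP orientation; "wrist_force": force on the tool from outside, world axes, zero at the start; "ft_torque": the same for the moment, N m; "width": finger opening in mm; "grasp_force": force on a finger pad.
Only numpy, scipy, OpenCV 4.12 (cv2) and the standard library are available. Lean on these libraries where they do the work, as an engineer would, in place of code of your own. Each camera call takes 0.05 s, during which the arm holds its last target. There are 200 camera calls.

## Working session

There is one attempt and no reset: what is moved stays moved. The work goes in short steps, Python scripts to look and compute and a tool call to move; the robot and the scene stay as the last step left them, time stands still between calls to the robot, and variables do not carry over. Pictures are saved under pics/ and viewed, at most 10 in all, crops included, and the job is handed in when it is done.

Besides the shell and the picture viewer there is one more tool, called by a JSON object that holds its "name" and its "arguments", one argument or row to a line. arm_command: Moves the arm, as the interface text tells. Its arguments: {"type":"object","properties":{"rows":{"type":"array","items":{"type":"array","items":{"type":"number"}}},"grip_force":{"type":"number"}},"required":["rows"]}

```bash
mkdir -p pics; cat > h.py <<'E'
import numpy as np, cv2
from scipy.spatial.transform import Rotation as Ro
from plant import env
def shot(n):
    s=env.observe(); c=env.camera(n); c['s']=s; return c
def toworld(c,p):
    p=np.array(p,float)
    if 'R' in c and c['R'] is not None: return np.array(c['R']).T@(p-np.array(c['t']).ravel())
    q=(np.array(c['tool_from_camera'])@np.r_[p,1])[:3]
    return Ro.from_rotvec(c['s']['orientation']).apply(q)+np.array(c['s']['tool_pos'])
L=['control_unit','rocker_pivot','rocker_on_end','white_key_top','blue_key_top','amber_key_top','red_key_top','handpiece']
def marks(c):
    for l in L:
        r=env.landmark_of(c,l)
        for d in r[:2]: print(l,round(d['p'],2),toworld(c,d['centre']).round(1))
def save(c,f): cv2.imwrite('pics/'+f,c['img'][:,:,::-1])
E
python3 - <<'E'
from h import *
for n in ('top','scene'):
    c=shot(n); save(c,n+'1.png'); print(n); marks(c)
s=env.observe();print(s['time_s'],s['orientation'],s['wrist_force'],s['width'])
print(Ro.from_rotvec(s['orientation']).as_matrix().round(3))
E
```

```text
top
control_unit 0.79 [ 4.224e+02 -6.080e+01 -3.000e-01]
rocker_pivot 0.69 [441.7  32.4  53.7]
rocker_on_end 0.56 [461.9  32.7  57.1]
white_key_top 0.54 [ 452.  -161.1   58.1]
blue_key_top 0.45 [ 453.9 -117.9   54.6]
amber_key_top 0.7 [450.5 -73.6  58.1]
amber_key_top 0.5 [ 544.9 -108.8   -0.8]
red_key_top 0.51 [447.7 -26.1  58.1]
handpiece 0.55 [ 374.7 -118.    46.2]
scene
control_unit 0.86 [420.  -65.7  -1.6]
rocker_pivot 0.76 [444.4  35.1  51.9]
rocker_pivot 0.17 [420.7 -62.5   0.7]
rocker_on_end 0.78 [460.3  30.7  57.5]
white_key_top 0.4 [ 450.3 -168.6   56. ]
blue_key_top 0.63 [ 449.5 -117.4   54.2]
amber_key_top 0.56 [456.3 -71.9  57.9]
red_key_top 0.64 [456.3 -25.7  59.3]
handpiece 0.7 [ 372.9 -120.6   47. ]
0.9 [-4.98627592e-01 -3.10172880e+00 -3.80212679e-05] [ 0.32369093 -0.54102612 -0.89126588] 85.18397422387302
[[-0.95   0.313 -0.   ]
 [ 0.313  0.95   0.   ]
 [ 0.     0.    -1.   ]]
```

View pics/top1.png

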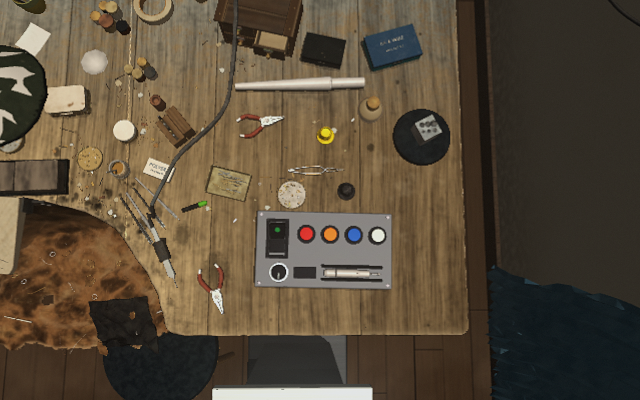

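View pics/scene1.png

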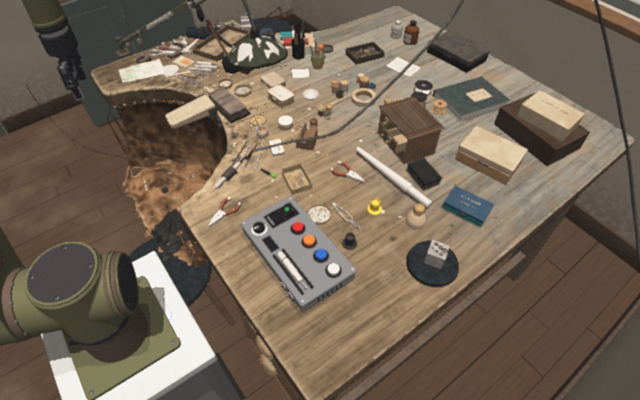

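The top view shows the green dot at (277,229), red at (306,234), amber at (330,235), blue at (354,235) and white at (378,236). The scene view gives the same order. The landmarks agree with the sizes in the task: keys are at about z=57 and spaced about 47 mm. Next I shut the gripper and move towards the unit, squaring the tool to it on the way.

{"name": "arm_command", "arguments": {
  "rows": [
    [0,-27,-29,0,-4],
    [0,-54,-58,0,-8],
    [0,-81,-87,0,-12],
    [0,-109,-117,0,-16],
    [0,-137,-146,0,-18.2]
  ],
  "grip_force": 40
}}

```text
time_s: 1.32
tool_pos: [264.7, 362.8, 239.3]
orientation: [-0.005, 3.141, -0.0]
wrist_force: [1.0, -1.4, 0.6]
width: 25.4
grasp_force: 0.0
```

{"name": "arm_command", "arguments": {
  "rows": [
    [0,-18,-36,0,0],
    [0,-36,-72,0,0],
    [0,-54,-108,10,0],
    [0,-72,-144,20,0],
    [0,-90,-180,30,0]
  ]
}}

```text
time_s: 1.73
tool_pos: [355.1, 182.7, 209.6]
orientation: [0.001, 3.14, 0.001]
wrist_force: [0.2, -0.1, -0.1]
width: 0.5
grasp_force: 0.0
```

{"name": "arm_command", "arguments": {
  "rows": [
    [0,-18,-36,0,0],
    [0,-36,-72,5,0],
    [0,-54,-108,10,0],
    [0,-72,-144,15,0],
    [0,-80,-184,20,0]
  ]
}}

```text
time_s: 2.15
tool_pos: [437.0, -1.7, 189.7]
orientation: [0.002, 3.138, 0.0]
wrist_force: [0.4, 0.7, 0.3]
width: -0.1
grasp_force: 0.0
```

```bash
python3 - <<'E'
from h import *
c=shot('wrist'); save(c,'w1.png'); marks(c)
s=env.observe();print(s['time_s'],s['tool_pos'],s['orientation'],s['width'],s['wrist_force'],s['qpos'])
E
```

```text
control_unit 0.74 [425.1 -66.8   2. ]
control_unit 0.38 [445.9  27.2  54.5]
rocker_pivot 0.67 [443.4  30.1  53.9]
rocker_on_end 0.74 [461.4  35.4  54.7]
white_key_top 0.67 [ 451.  -162.3   60.5]
blue_key_top 0.64 [ 450.3 -119.2   55.9]
amber_key_top 0.24 [ 379.2 -115.    40.8]
red_key_top 0.7 [454.9 -27.5  57. ]
handpiece 0.92 [ 376.9 -116.2   43.9]
2.6 [433.77171032   1.75119339 189.52241318] [-2.44249265e-03  3.14133461e+00  3.78055304e-04] 0.05592843869614412 [-0.38581298  0.24694129  0.29593537] [-9.36243935e-02  1.59249691e-01  1.85625281e+00  2.92318033e-04
  1.12585694e+00 -1.66610157e+00]
```

View pics/w1.png

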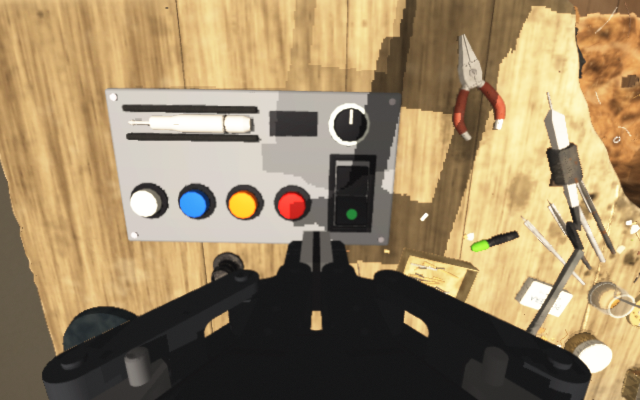

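The wrist view shows the dot at (351,214), white at (146,202), blue at (195,203), amber at (242,205) and red at (292,206). I'll back-project those pixels onto the known heights and fit the unit's pose.

```bash
cat >> h.py <<'E'
def pix2plane(c,uv,z):
    K=np.array([[c['fx'],0,c['cx']],[0,c['fy'],c['cy']],[0,0,1.]])
    n=cv2.undistortPoints(np.array([[uv]],float),K,np.array(c['D'],float))[0,0]
    o=toworld(c,[0,0,0]); d=toworld(c,[n[0],n[1],1])-o
    return o+d*(z-o[2])/d[2]
B={'dot':(93,58,38.3),'red':(36,57,30),'amber':(-11,57,30),'blue':(-58,57,30),'white':(-105,57,30)}
def rng(img,k):
    H=cv2.cvtColor(img,cv2.COLOR_RGB2HSV).astype(int);h,s,v=H[...,0],H[...,1],H[...,2]
    return {'dot':(h>50)&(h<75)&(s>130)&(v>60),'red':((h<6)|(h>174))&(s>180)&(v>120),'amber':(h>10)&(h<22)&(s>190)&(v>150),
     'blue':(h>100)&(h<120)&(s>170)&(v>90),'white':(s<40)&(v>215)}[k]
def fit(c,guess):
    P=[];W=[]
    for k,(y,z,x) in B.items():
        m=rng(c['img'],k).astype(np.uint8); g=guess[k]; w=np.zeros_like(m); cv2.circle(w,g,18,1,-1)
        r,cc=np.nonzero(m&w); uv=(cc.mean(),r.mean()); X=pix2plane(c,uv,z)
        d=c['depth'][int(uv[1]),int(uv[0])]; zz=toworld(c,d*np.r_[cv2.undistortPoints(np.array([[uv]]),np.array([[c['fx'],0,c['cx']],[0,c['fy'],c['cy']],[0,0,1.]]),np.array(c['D'],float))[0,0],1])
        print(k,len(r),np.round(uv,1),X.round(1),'depth pt',zz.round(1)); P.append((x,y));W.append(X[:2])
    P=np.array(P,float);W=np.array(W);a=P-P.mean(0);b=W-W.mean(0)
    t=np.arctan2((a[:,0]*b[:,1]-a[:,1]*b[:,0]).sum(),(a*b).sum());R=np.array([[np.cos(t),-np.sin(t)],[np.sin(t),np.cos(t)]])
    o=W.mean(0)-R@P.mean(0);print('yaw',t.round(4),'origin',o.round(1),'res',(W-P@R.T-o).round(1).tolist())
    for k,p in {'dot':(38.3,93),'white':(30,-105),'blue':(30,-58)}.items(): print(k,(R@p+o).round(1))
E
python3 - <<'E'
from h import *
c=shot('wrist'); fit(c,{'dot':(351,214),'red':(292,206),'amber':(242,205),'blue':(195,203),'white':(146,202)})
c=shot('top'); fit(c,{'dot':(277,229),'red':(306,234),'amber':(330,235),'blue':(354,235),'white':(378,236)})
E
```

```text
dot 99 [347.5 217.6] [460.5  31.3  58. ] depth pt [460.3  31.3  58.6]
red 563 [287.7 208.8] [452.  -25.6  57. ] depth pt [451.5 -25.4  58.6]
amber 119 [239.5 207.2] [450.5 -71.4  57. ] depth pt [450.4 -71.3  57.4]
blue 541 [190.3 206.6] [ 450.  -118.3   57. ] depth pt [ 449.8 -118.    57.7]
white 505 [140.8 206.1] [ 449.6 -165.7   57. ] depth pt [ 449.1 -164.7   58.7]
yaw -0.0149 origin [421.  -60.5] res [[-0.2, -0.6], [0.5, -0.7], [-0.3, 0.5], [-0.1, 0.6], [0.2, 0.2]]
dot [460.7  32. ]
white [ 449.4 -165.9]
blue [ 450.1 -118.9]h.py:31: RuntimeWarning: Mean of empty slice.
  r,cc=np.nonzero(m&w); uv=(cc.mean(),r.mean()); X=pix2plane(c,uv,z)
  ret = ret.dtype.type(ret / rcount)
Traceback (most recent call last):
  File "h.py", line 32, in fit
    d=c['depth'][int(uv[1]),int(uv[0])]; zz=toworld(c,d*np.r_[cv2.undistortPoints(np.array([[uv]]),np.array([[c['fx'],0,c['cx']],[0,c['fy'],c['cy']],[0,0,1.]]),np.array(c['D'],float))[0,0],1])
                 ~~~^^^^^^^
ValueError: cannot convert float NaN to integer
```

The fit is good, with residuals under 1 mm: dot (460.7,32), white (449.4,-165.9), blue (450.1,-118.9). I'll move to hover over the dot.

{"name": "arm_command", "arguments": {
  "rows": [
    [0,-14,15,20,0],
    [0,-28,30,50,0],
    [0,-28,30,80,0],
    [0,-28,30,108,0],
    [0,-28,30,108,0]
  ]
}}

```text
time_s: 3.12
tool_pos: [458.4, 31.4, 77.3]
orientation: [0.002, -3.132, -0.0]
wrist_force: [-0.7, -0.6, 0.1]
width: 0.2
grasp_force: 0.0
```

{"name": "arm_command", "arguments": {
  "rows": [
    [0,0,0,0,0],
    [0,0,0,6,0],
    [0,0,0,12,0],
    [0,0,0,18,0],
    [0,0,0,22,0]
  ]
}}

```text
time_s: 3.53
tool_pos: [464.5, 30.1, 60.3]
orientation: [0.002, 3.136, -0.0]
wrist_force: [1.4, -0.2, 2.4]
width: -0.1
grasp_force: 1.3
```

{"name": "arm_command", "arguments": {
  "rows": [
    [0,0,0,1,0],
    [0,0,0,2,0],
    [0,0,0,2,0],
    [0,0,0,2,0],
    [0,0,0,2,0]
  ]
}}

```text
time_s: 3.95
tool_pos: [463.0, 30.1, 58.0]
orientation: [0.002, 3.14, -0.0]
wrist_force: [2.6, -0.6, 5.5]
width: -0.1
grasp_force: 2.5
```

{"name": "arm_command", "arguments": {
  "rows": [
    [0,0,0,1,0],
    [0,0,0,2,0],
    [0,0,0,2,0],
    [0,0,0,2,0],
    [0,0,0,2,0]
  ]
}}

```text
time_s: 4.37
tool_pos: [463.1, 30.1, 57.8]
orientation: [0.002, 3.139, -0.0]
wrist_force: [-3.4, 0.2, 23.8]
width: -0.1
grasp_force: 12.1
```

The force jumped to 24 N with the tip at z=50, so the rocker is at its stop. I'll lift and check.

{"name": "arm_command", "arguments": {
  "rows": [
    [0,0,0,-10,0],
    [0,0,0,-40,0],
    [0,10,-30,-75,0],
    [0,20,-50,-90,0],
    [0,20,-60,-100,0]
  ]
}}

```text
time_s: 4.78
tool_pos: [440.1, -31.3, 157.4]
orientation: [-0.002, -3.141, 0.002]
wrist_force: [-0.5, -0.8, 0.3]
width: -0.1
grasp_force: 0.0
```

```bash
python3 - <<'E'
from h import *
c=shot('wrist'); cv2.imwrite('pics/w2.png',c['img'][:,:,::-1]); 
for l in ('rocker_on_end','white_key_top'):
  for d in env.landmark_of(c,l)[:1]: print(l,d['p'],toworld(c,d['centre']).round(1))
s=env.observe();print(s['time_s'],s['tool_pos'].round(1) if hasattr(s['tool_pos'],'round') else s['tool_pos'])
E
```

```text
rocker_on_end 0.77 [466.8  32.1  48.2]
white_key_top 0.8 [ 451.6 -165.2   58.1]
4.9333 [442.  -30.3 155.9]
```

View pics/w2.png

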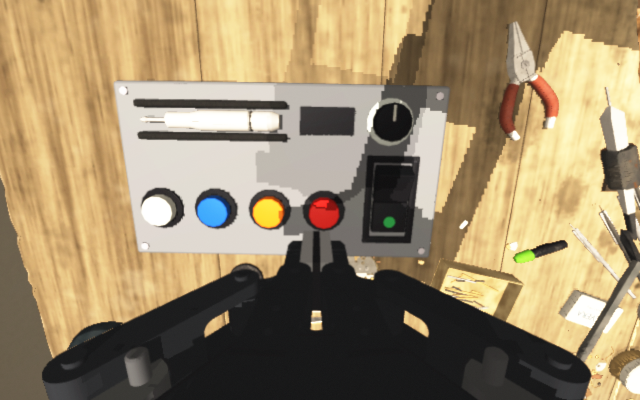

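The picture shows the dot at (389,222), now lying low at about z=48-50, so the rocker is on. White is at (160,210). Next I go over white.

{"name": "arm_command", "arguments": {
  "rows": [
    [0,-2,-36,0,0],
    [0,-4,-72,0,0],
    [0,-6,-108,20,0],
    [0,-7,-136,45,0],
    [0,-7,-136,73,0]
  ]
}}

```text
time_s: 5.35
tool_pos: [451.3, -170.1, 81.5]
orientation: [0.006, 3.138, -0.005]
wrist_force: [1.4, 0.4, -0.2]
width: 0.1
grasp_force: 0.0
```

{"name": "arm_command", "arguments": {
  "rows": [
    [0,0,0,0,0],
    [0,0,0,0,0],
    [0,0,0,0,0],
    [0,0,0,0,0],
    [0,0,0,0,0]
  ]
}}

```text
time_s: 5.77
tool_pos: [449.9, -165.1, 83.6]
orientation: [-0.001, 3.139, -0.001]
wrist_force: [0.5, 0.3, -0.2]
width: -0.0
grasp_force: 0.0
```

{"name": "arm_command", "arguments": {
  "rows": [
    [0,0,0,6,0],
    [0,0,0,12,0],
    [0,0,0,18,0],
    [0,0,0,22,0],
    [0,0,0,25,0]
  ]
}}

```text
time_s: 6.18
tool_pos: [449.4, -165.7, 57.4]
orientation: [0.002, 3.141, 0.0]
wrist_force: [-4.5, 3.0, 36.6]
width: 0.0
grasp_force: 18.7
```

{"name": "arm_command", "arguments": {
  "rows": [
    [0,0,0,1,0],
    [0,0,0,2,0],
    [0,0,0,3,0],
    [0,0,0,3,0],
    [0,0,0,3,0]
  ]
}}

```text
time_s: 6.6
tool_pos: [449.4, -165.6, 57.3]
orientation: [0.002, 3.14, -0.001]
wrist_force: [-5.6, 4.2, 33.9]
width: 0.2
grasp_force: 17.2
```

White is at its stop, with 34 N at tip z of about 49.5. Now blue, lifting clear first.

{"name": "arm_command", "arguments": {
  "rows": [
    [0,0,0,-15,0],
    [0,0,0,-32,0],
    [0,0,20,-32,0],
    [0,-1,40,-32,0],
    [0,-1,47,-32,0]
  ]
}}

```text
time_s: 7.02
tool_pos: [449.2, -117.2, 86.1]
orientation: [-0.002, -3.141, -0.002]
wrist_force: [0.5, -0.1, -0.6]
width: 0.2
grasp_force: 0.0
```

{"name": "arm_command", "arguments": {
  "rows": [
    [0,0,0,0,0],
    [0,0,0,0,0],
    [0,0,0,0,0],
    [0,0,0,0,0],
    [0,0,0,0,0]
  ]
}}

```text
time_s: 7.43
tool_pos: [450.1, -119.4, 86.1]
orientation: [-0.003, -3.141, 0.0]
wrist_force: [0.4, 0.2, 0.4]
width: -0.1
grasp_force: 0.0
```

{"name": "arm_command", "arguments": {
  "rows": [
    [0,0,0,7,0],
    [0,0,0,14,0],
    [0,0,0,20,0],
    [0,0,0,25,0],
    [0,0,0,28,0]
  ]
}}

```text
time_s: 7.85
tool_pos: [449.8, -118.9, 57.6]
orientation: [-0.002, -3.141, 0.0]
wrist_force: [-3.0, 0.0, 23.7]
width: -0.2
grasp_force: 12.2
```

{"name": "arm_command", "arguments": {
  "rows": [
    [0,0,0,1,0],
    [0,0,0,2,0],
    [0,0,0,2,0],
    [0,0,0,2,0],
    [0,0,0,2,0]
  ]
}}

```text
time_s: 8.27
tool_pos: [449.8, -118.9, 57.6]
orientation: [0.001, 3.141, -0.001]
wrist_force: [-3.5, 0.8, 18.7]
width: -0.6
grasp_force: 9.4
```

{"name": "arm_command", "arguments": {
  "rows": [
    [0,0,0,-15,0],
    [0,0,0,-45,0],
    [0,10,25,-75,0],
    [0,20,50,-100,0],
    [0,20,70,-120,0]
  ]
}}

```text
time_s: 8.68
tool_pos: [427.9, -47.5, 177.4]
orientation: [-0.004, -3.14, -0.001]
wrist_force: [-0.6, 0.8, -0.5]
width: -0.3
grasp_force: 0.0
```

```bash
python3 - <<'E'
from h import *
c=shot('wrist'); save(c,'w3.png')
for l in ('rocker_on_end','white_key_top','blue_key_top','amber_key_top','red_key_top'):
  for d in env.landmark_of(c,l)[:1]:
    p=np.array(d['centre']);uv=cv2.projectPoints(p[None],np.zeros(3),np.zeros(3),np.array([[c['fx'],0,c['cx']],[0,c['fy'],c['cy']],[0,0,1.]]),np.array(c['D'],float))[0].ravel()
    u,v=uv.astype(int); q=np.median(c['depth'][v-3:v+4,u-3:u+4]); print(l,round(d['p'],2),uv.round(),toworld(c,p).round(1),'depth z',toworld(c,p*q/p[2])[2].round(1))
E
```

```text
rocker_on_end 0.68 [402. 229.] [464.3  34.   49.9] depth z 51.7
white_key_top 0.68 [192. 215.] [ 449.  -164.1   51.8] depth z 50.8
blue_key_top 0.75 [239. 211.] [ 446.1 -120.1   49.6] depth z 50.7
red_key_top 0.57 [341. 220.] [453.  -25.3  57.8] depth z 57.7
```

View pics/w3.png

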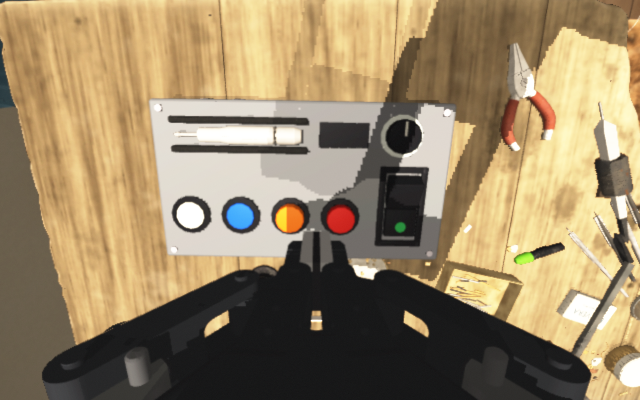

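White (190,215) and blue (240,215) now sit at about z=50, and the dot (400,227) is level. Red is still at z=57.7, and amber was never touched. The arm is clear, so I'm handing in.

```bash
python3 -c "
from plant import env
print(env.sign_off())"
```

```text
the job is handed in; nothing more can be done
None
```

I turned the rocker fully on, then pressed white, then blue fully down. Amber and red were left up, nothing else was touched, and the job is handed in at about 9 s of the 32 s allowed.

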